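# Fit the footstool's fourth leg

### The arm

A 7-joint arm with a two-finger parallel gripper is mounted at the origin on the work surface. World frame = base frame: x ahead of the robot, y to its left, z up, the work surface at z = 0. Lengths are in m, angles in rad, forces in N, time in s.
With the tool pointing down it reaches from about 0.35 to 0.9 m from the base axis. Payload 8.1 kg.
Tool frame: the origin (TCP) lies on the centre line of the jaws, within the pads' length; the fingertips stand 17 mm ahead of it and the grasp point (between the pads) lies 2 mm behind it; z points along the fingers, y is the direction in which the jaws open and shut (so a half turn about z gives the same grasp; the last joint's range is limited). The gripper opens to 92 mm and grips with 3 to 60 N. Pads are 19 mm wide; open, the fingers measure 130 mm over their backs; the gripper's body (75 mm by 190 mm) begins 47 mm behind the grasp point.
Start: joints at [1.064, 0.434, 0.025, 1.573, -0.012, 1.134, -0.075], TCP at [0.246, -0.575, 0.244] pointing down, gripper open.
Joint ranges: [-2.62, 2.62], [-0.44, 2.09], [-1.27, 1.32], [0.08, 2.57], [-1.32, 4.46], [0.12, 2], [-2.74, 2.74]. Speed limits (rad/s): [2.22, 2.22, 3.01, 3.01, 3.14, 3.14, 3.14].

### API

Orientations are given as a rotation vector (axis times angle).
In Python, from cell import arm, imaging, job gives the robot as it stands.
- The arm moves only by the tool jog_arm, never from a script. Its argument "moves" is a list of rows, each an object with "fingers": the closure, from -1 (fully open) to 1 (shut); "xyz": the shift along the tool's x, y, z in cm, a list of three; "angular": the turn, a rotation vector about the tool's x, y, z in rad, a list of three. In form: [{"fingers": fingers, "xyz": [dx, dy, dz], "angular": [ax, ay, az]}, ...]. A call has 1 to 12 rows; each row is the pose to reach, as a shift and turn from the pose commanded when the call began, along the tool's axes at that moment; what a row does not reach only later rows make up. A row lasts 1/8 s, in which the tool goes at most 62.5 mm and 10.7 degrees, less where a joint would pass 70% of its speed; a pose out of reach is approached as far as the arm can. A call with a gripper value outside its range is refused whole. The fingers move at their own pace and stop on an object; "grip_force" is the grip in N (left out, the last holds). Time passes only in rows, so rows that repeat a pose let the fingers close. It gives the time, the measured TCP pose, the force and the opening at its end, in the units of the state.
- arm.observe(): the state, without advancing time (a new reading comes with each control period).
- imaging.get_image(name): name is "scene" or "side" or "wrist"; returns the picture (384x512x3 uint8, red, green, blue); there is no depth.
- imaging.camera_params(name): a dict with "fx", "fy", "cx", "cy" (pixels), "dist" ([k1, k2, p1, p2, k3] as OpenCV has them; the pictures are not rectified), "rvec" (rotation vector, rad) and "tvec" (3), from world to camera coordinates, as OpenCV has them; the wrist camera has in their place "hand_eye" (4x4, takes a point from camera to tool coordinates, whose origin is the TCP and whose axes are the flange's). Camera axes: x right, y down, z forward; pixel columns grow to the right and rows downward; lengths in m; the calibration is good to about 2 mm. A picture is of the moment at which its call begins: read the wrist's pose just before it. camera_params takes no time and is no camera call.
- job.sign_off(): hands the job in, once; it reports no verdict.
The state is a dict: "clock": time; "joints": joint angles; "dq": joint speeds; "joint_efforts": joint torques, N m; "position": TCP position; "ee_rot": TCP orientation; "force": force on the tool from outside, world axes, zero at the start; "ft_torque": the same for the moment, N m; "width": opening from 0.0 (shut) to 1.0 (fully open).
Only numpy, scipy, OpenCV 4.12 (cv2) and the standard library are available. Lean on these libraries where they do the work, as an engineer would, in place of code of your own. Each camera call takes 0.05 s, during which the arm holds its last target. There are 200 camera calls.

### The job

The bathhouse footstool lies upside down with three legs fitted: take the loose fourth leg out of the yellow measuring cup and stand its tapered shank upright in the empty boss, hand-tight only, then drive it fully home with light taps of the rubber mallet on its foot, until its shoulder sits on the boss like the other three and friction alone holds it. No hard blows, they split the boss. Then put the mallet back down on the table, and leave the stool where it lies, the cup upright and the jar alone.

Things in the scene. Friction and masses are not known exactly. Their poses are not given: they have to be found in the camera images.
- stool: Upturned wooden footstool, loose, 1.0 kg. Seat board 260 x 190 x 18 mm (x, y, z), origin at the centre of its underside on the table, z up. On the board stand four round bosses, 60 mm across and 30 mm high (faces 48 mm above the table), centred at x = +-95 mm, y = +-62 mm; three carry fitted legs (36 mm across, 105 mm long, feet 153 mm above the table), the one at (+95, +62) is empty.
- socket (a point): Centre of the empty boss's face, on the bore's axis, z up along the bore. The bore is conical, blind, 30 mm deep, 23.4 mm across at the face with a 5 mm rounded mouth and narrowing by 0.068 mm per mm of depth. A fitted leg has its shoulder on this face.
- leg_mid (a point): Centre (half-way up) of the loose wooden leg, 85 g, 132 mm long in all, upright in the cup with its tapered shank down. Lower 27 mm: round shank, 24 mm across at the shoulder, 22.5 mm near its end, then a 5 mm chamfer to 17 mm. Above: the leg proper, 36 mm across, 105 mm long, narrowing to 30 mm over the last 20 mm at its flat foot (top). z points from shank to foot. Grasp it above the cup's rim.
- leg_shoulder (a point): Point on the loose leg's axis at its shoulder, 27 mm above the shank's end, 39 mm below leg_mid. Let go in the bore, the leg wedges with its shoulder about 4 to 8 mm above the boss face; from there the push needed rises by roughly 3 N per mm, to some 20 to 27 N as the shoulder lands on the face and stops hard. It stays where it has been driven.
- leg_foot (a point): Centre of the loose leg's flat foot (its top, 30 mm across), 66 mm above leg_mid; the spot to tap. A blow or push of the mallet above 40 N splits the boss.
- cup: Yellow plastic measuring cup, loose, 77 mm across at the rim, 78 mm high, 4 mm floor, a handle on its +y side reaching 67 mm from the axis; origin at the centre of its underside. The leg stands in it, near the middle, its end on the floor.
- mallet_head (a point): Centre of the black rubber mallet's head, a block 56 x 46 x 80 mm (x, y, z) standing on one striking face (its ends are the faces; their soft rubber gives 1 mm per 8 N), centre 40 mm up. The wooden handle, 19 to 23 mm thick, leaves it level towards -x, ending 175 mm from the centre; the flat cheeks at y = +-23 mm are clear to grip. 0.36 kg, centre of mass 15 mm towards the handle.
- jar: Small glass jar with an aluminium twist cap, 62 mm across, 85 mm high, loose on the table; origin under its centre. Bystander.
Things that resemble listed ones, but are neither listed nor needed, are in the scene too. Several things look just like the part that bears mallet_head: the one meant starts farthest to the robot's right.

How it is judged:
On the way, in this order (a step that is already met when the one before it is completed fails the run):
1. the leg stands in the empty boss, shank in the bore, not yet home, and the hand has let go of it (z of leg_shoulder in the frame of socket between 0.0015 and 0.012 m and horizontal distance between leg_shoulder and socket below 0.003 m and angle between the z axis of leg and the z axis of stool, either way round below 0.09 rad and contact force between leg and the fingers below 0.1 N), for 0.2 s.
2. the mallet strikes the leg while it is still proud of the boss (contact force between mallet and leg above 4 N and z of leg_shoulder in the frame of socket between 0.0015 and 0.012 m).
3. the leg is fully home (z of leg_shoulder in the frame of socket below 0.0015 m and horizontal distance between leg_shoulder and socket below 0.003 m), for 0.2 s.
At the end, for the whole second after the job is handed in: The loose leg is upright in the boss, its shoulder within 1.5 mm of the boss face and within 3 mm of the bore's axis, square to the board within 0.06 rad; the stool lies flat; the mallet is back on the table (head centre under 50 mm), off the stool and at rest (all of step 3 and angle between the z axis of leg and the z axis of stool, either way round below 0.06 rad and angle between stool's own z axis and vertical below 0.05 rad and height (world z) of mallet_head below 0.05 m and contact force between mallet and stool below 0.1 N and linear speed of each of mallet, leg below 0.02 m/s); the robot touches nothing.
It fails at once if the mallet hits or presses the leg with more than 40 N (contact force between mallet and leg above 40 N).
It fails at once if the mallet strikes the stool itself with more than 10 N (contact force between mallet and stool above 10 N).
It fails at once if the stool is shoved more than 30 mm (distance of stool from where it was at the start of the episode above 0.03 m).
It fails at once if the cup is tipped over or shoved more than 60 mm (angle between cup's own z axis and vertical above 0.6 rad or distance of cup from where it was at the start of the episode above 0.06 m).
It fails at once if the jar is moved more than 25 mm or knocked over (distance of jar from where it was at the start of the episode above 0.025 m).
It also fails if it takes over 72 s, if anything falls off the work surface, if the arm or the gripper's body presses on something with over 40 N, if the wrist force passes 120 N, or if a joint passes its speed limit or range.

## Working session

There is one attempt and no reset: what is moved stays moved. The work goes in short steps, Python scripts to look and compute and a tool call to move; the robot and the scene stay as the last step left them, time stands still between calls to the robot, and variables do not carry over. Pictures are saved under pics/ and viewed, about 8 in all and at most 12, crops included, and the job is handed in when it is done.

Besides the shell and the picture viewer there is one more tool, called as name([rows], argument=value, ...), one row to a line, values as JSON. jog_arm: Moves the arm, as the interface text tells. Its arguments: {"type":"object","properties":{"moves":{"type":"array"},"grip_force":{"type":"number"}},"required":["moves"]}

```bash
ls; mkdir -p pics
cat > h.py <<'E'
import numpy as np, cv2
from cell import arm, imaging, job
R=lambda v: cv2.Rodrigues(np.array(v,float))[0]
def save(n,f):
    im=imaging.get_image(n); cv2.imwrite('pics/'+f,cv2.cvtColor(im,cv2.COLOR_RGB2BGR)); return im
def cam(n,s=None):
    p=imaging.camera_params(n)
    K=np.array([[p['fx'],0,p['cx']],[0,p['fy'],p['cy']],[0,0,1]]);d=np.array(p['dist'],float)
    if n=='wrist':
        s=s or arm.observe(); T=np.eye(4);T[:3,:3]=R(s['ee_rot']);T[:3,3]=s['position']
        W=np.linalg.inv(T@np.array(p['hand_eye']))
        return K,d,W[:3,:3],W[:3,3]
    return K,d,R(p['rvec']),np.array(p['tvec'],float)
def ray(n,uv,s=None):
    K,d,r,t=cam(n,s); q=cv2.undistortPoints(np.array([[uv]],float),K,d)[0,0]
    return -r.T@t, r.T@np.array([q[0],q[1],1])
def atz(n,uv,z,s=None):
    c,v=ray(n,uv,s); return c+v*(z-c[2])/v[2]
def proj(n,P,s=None):
    K,d,r,t=cam(n,s); return cv2.projectPoints(np.array(P,float).reshape(-1,3),cv2.Rodrigues(r)[0],t,K,d)[0][:,0]
def tri(obs):
    A=np.zeros((3,3));b=np.zeros(3)
    for o in obs:
        c,v=ray(*o); v=v/np.linalg.norm(v);M=np.eye(3)-np.outer(v,v);A+=M;b+=M@c
    return np.linalg.solve(A,b)
E
python3 - <<'E'
from h import *
a=save('scene','s0.png');b=save('side','d0.png')
print(arm.observe())
for n in('scene','side'):
    K,d,r,t=cam(n);print(n,-r.T@t,r[2],K[0,0])
E
```

```text
pics
{'clock': 0.1, 'joints': array([ 1.06438309,  0.43511014,  0.02496557,  1.57402372, -0.01159196,
        1.13398525, -0.07508526]), 'dq': array([-0.00162727, -0.00270819,  0.00040047, -0.00391356, -0.0013767 ,
        0.00102463, -0.00141925]), 'joint_efforts': array([ 2.83193862e-03, -6.69130754e+01,  9.87974927e-01, -3.15148401e+01,
       -6.04691589e-02,  3.74228752e-02,  1.10623660e-05]), 'position': array([ 0.2453619 , -0.57434625,  0.24304334]), 'ee_rot': array([-3.07649332e+00, -6.29674371e-01,  6.31808620e-04]), 'force': array([ 0.61761326,  0.17042094, -0.2369461 ]), 'ft_torque': array([ 0.02619537, -0.02180094, -0.03909266]), 'width': 0.9971576727802375}
scene [ 1.58532252 -0.28812688  1.12363798] [-0.67815862  0.27248515 -0.68253405] 487.5906584847314
side [0.37980992 1.031402   1.12363422] [ 0.16621129 -0.65839747 -0.73408894] 366.07795733275185
```

View pics/s0.png

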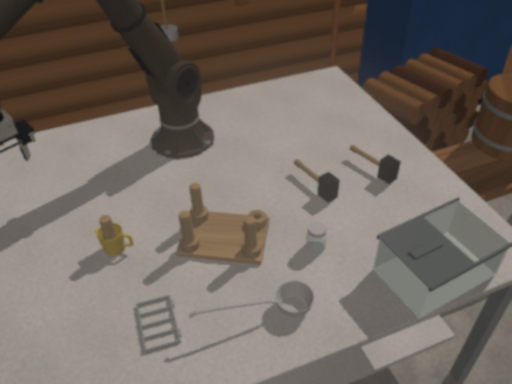

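View pics/d0.png

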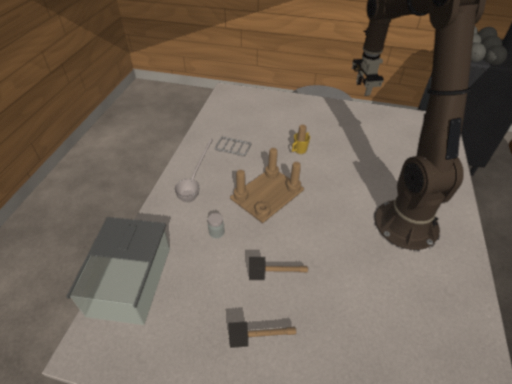

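The scene view shows the cup with the leg at (112,238), the stool at (225,235) with its empty boss at (257,217), the jar at (316,235) and two mallets with heads at (328,187) and (388,168). In the side view those mallets are at (258,268) and (238,334). The ladle, rack and tub aren't needed. Robot's right is -y, which is image left in the scene view, so the mallet at scene (328,187) / side (258,268) is the one meant. I'll check it in a close crop.

Run:
```python
from h import *
a=cv2.imread('pics/s0.png');b=cv2.imread('pics/d0.png')
f=lambda i,x,y,w,h,k:cv2.resize(i[y:y+h,x:x+w],None,fx=k,fy=k,interpolation=cv2.INTER_CUBIC)
A=f(a,85,145,267,130,3)[:, :800]; B=f(b,180,110,160,180,3)[:,:]
C=np.zeros((390,800,3),np.uint8);C[:A.shape[0],:A.shape[1]]=A
cv2.imwrite('pics/cs.png',cv2.convertScaleAbs(C,alpha=1.5)); cv2.imwrite('pics/cd.png',cv2.convertScaleAbs(B,alpha=1.5))
print('mallets',tri([('scene',(328,187)),('side',(258,268))]),tri([('scene',(388,168)),('side',(238,334))]))
```

```text
mallets [0.51855501 0.36755982 0.04020041] [0.5202354  0.60703236 0.04537151]
```

View pics/cs.png

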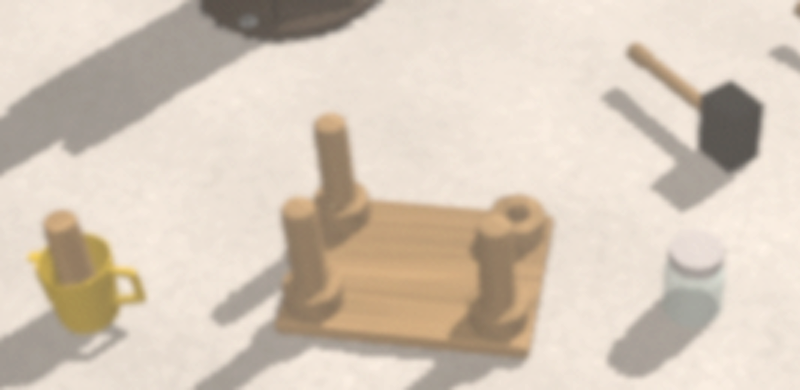

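View pics/cd.png

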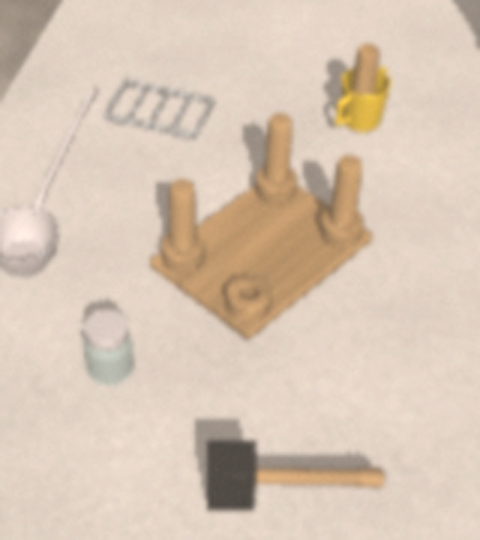

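Run:
```python
from h import *
s=lambda u,v:('scene',(85+u/3,145+v/3)); d=lambda u,v:('side',(180+u/3,110+v/3))
for n,p,q in [('leg foot',(61,219),(368,50)),('A',(330,121),(348,162)),('B',(299,206),(279,120)),('C',(495,226),(182,187)),('boss',(518,212),(245,291)),('jarcap',(697,252),(106,328)),('mallet head',(731,127),(231,474)),('handle end',(636,49),(378,478))]:
    print(n,tri([s(*p),d(*q)]).round(4))
```

```text
leg foot [ 0.4811 -0.3454  0.1354]
A [ 0.4674 -0.0673  0.1542]
B [ 0.5735 -0.1297  0.1534]
C [0.6686 0.0326 0.1512]
boss [0.5655 0.0968 0.0497]
jarcap [0.7137 0.2267 0.0796]
mallet head [0.5217 0.3686 0.0407]
handle end [0.3562 0.3311 0.0422]
```

```bash
cat >> h.py <<'E'
def go(p,yaw=None):
    """print tool-frame shift (cm) and turn to reach world p with tool vertical, x axis at yaw"""
    s=arm.observe(); Rc=R(s['ee_rot'])
    y=yaw if yaw is not None else np.arctan2(Rc[1,0],Rc[0,0])
    Rt=np.array([[np.cos(y),np.sin(y),0],[np.sin(y),-np.cos(y),0],[0,0,-1]])
    print('yaw now',round(np.arctan2(Rc[1,0],Rc[0,0]),3),'shift cm',(Rc.T@(np.array(p)-s['position'])*100).round(2),'turn',cv2.Rodrigues(Rc.T@Rt)[0].ravel().round(3),'pos',s['position'].round(4),'clk',s['clock'],'F',s['force'].round(2),'w',round(s['width'],3))
E
python3 - <<'E'
from h import *
go([.481,-.345,.24])
print(np.array(imaging.camera_params('wrist')['hand_eye']).round(3))
E
```

```text
yaw now 0.404 shift cm [ 30.68 -11.83   0.32] turn [-0.001  0.    -0.   ] pos [ 0.2454 -0.5743  0.243 ] clk 0.1 F [ 0.62  0.17 -0.24] w 0.997
[[ 0.    -0.966 -0.258  0.069]
 [ 1.    -0.     0.    -0.001]
 [-0.    -0.258  0.966 -0.141]
 [ 0.     0.     0.     1.   ]]
```

jog_arm([
  {"fingers": -1, "xyz": [6, -2.3, 0], "angular": [0, 0, 0]},
  {"fingers": -1, "xyz": [12, -4.6, 0], "angular": [0, 0, 0]},
  {"fingers": -1, "xyz": [18, -7, 0], "angular": [0, 0, 0]},
  {"fingers": -1, "xyz": [24, -9.3, 0], "angular": [0, 0, 0]},
  {"fingers": -1, "xyz": [30.7, -11.8, 0.3], "angular": [0, 0, 0]},
  {"fingers": -1, "xyz": [30.7, -11.8, 0.3], "angular": [0, 0, 0]},
  {"fingers": -1, "xyz": [30.7, -11.8, 0.3], "angular": [0, 0, 0]},
  {"fingers": -1, "xyz": [30.7, -11.8, 0.3], "angular": [0, 0, 0]},
  {"fingers": -1, "xyz": [30.7, -11.8, 0.3], "angular": [0, 0, 0]},
])

```text
clock: 1.23
position: [0.48, -0.3474, 0.2408]
ee_rot: [3.078, 0.625, -0.001]
force: [-0.0, -0.6, -0.4]
width: 1.0
```

Run:
```python
from h import *
s=arm.observe(); im=save('wrist','w0.png')
go([.481,-.345,.108])
print(proj('wrist',[[.481,-.345,.136],[.481,-.345,.078]],s))
```

```text
yaw now 0.401 shift cm [ 0.16 -0.18 13.28] turn [0.    0.001 0.   ] pos [ 0.4803 -0.3472  0.2408] clk 1.275 F [0.04 0.67 0.37] w 0.998
[[253.53074063 195.22479319]
 [253.72001086 180.58508833]]
```

View pics/w0.png

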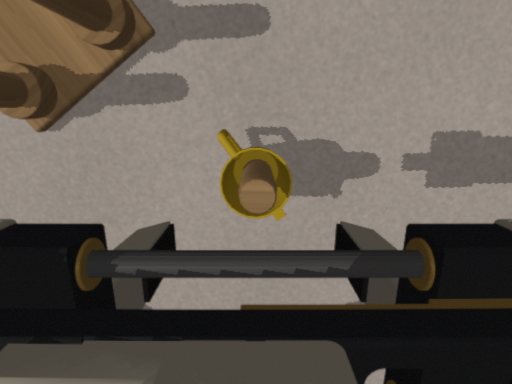

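Wrist view: leg foot at (258,196), against a predicted (253.5,195). The cup rim is centred at about (256,184). So the leg lies about 3 mm towards tool +y.

Run:
```python
from h import *
s=arm.observe(); p=atz('wrist',(257.5,196),.136,s); print(p)
go([p[0],p[1],.108])
```

```text
[ 0.48194776 -0.34813047  0.136     ]
yaw now 0.401 shift cm [ 0.12  0.15 13.28] turn [0.    0.001 0.   ] pos [ 0.4803 -0.3472  0.2408] clk 1.275 F [0.04 0.67 0.37] w 0.998
```

jog_arm([
  {"fingers": -1, "xyz": [0.1, 0.15, 5], "angular": [0, 0, 0]},
  {"fingers": -1, "xyz": [0.1, 0.15, 9], "angular": [0, 0, 0]},
  {"fingers": -1, "xyz": [0.1, 0.15, 12], "angular": [0, 0, 0]},
  {"fingers": -1, "xyz": [0.1, 0.15, 13.3], "angular": [0, 0, 0]},
  {"fingers": -1, "xyz": [0.1, 0.15, 13.3], "angular": [0, 0, 0]},
  {"fingers": -1, "xyz": [0.1, 0.15, 13.3], "angular": [0, 0, 0]},
])

```text
clock: 2.02
position: [0.4837, -0.3473, 0.1091]
ee_rot: [3.076, 0.629, 0.002]
force: [0.0, -0.0, 0.0]
width: 0.999
```

jog_arm([
  {"fingers": 0, "xyz": [0, 0, 0], "angular": [0, 0, 0]},
  {"fingers": 1, "xyz": [0, 0, 0], "angular": [0, 0, 0]},
  {"fingers": 1, "xyz": [0, 0, 0], "angular": [0, 0, 0]},
  {"fingers": 1, "xyz": [0, 0, 0], "angular": [0, 0, 0]},
  {"fingers": 1, "xyz": [0, 0, 0], "angular": [0, 0, 0]},
  {"fingers": 1, "xyz": [0, 0, 0], "angular": [0, 0, 0]},
  {"fingers": 1, "xyz": [0, 0, 0], "angular": [0, 0, 0]},
], grip_force=20)

```text
clock: 2.9
position: [0.483, -0.3466, 0.1077]
ee_rot: [-3.078, -0.63, 0.0]
force: [-0.5, 0.1, 0.1]
width: 0.385
```

Run:
```python
from h import *
go([.481,-.345,.26])
```

```text
yaw now 0.404 shift cm [ -0.12  -0.23 -15.23] turn [-0.  0. -0.] pos [ 0.483  -0.3466  0.1077] clk 2.9 F [-0.47  0.09  0.07] w 0.385
```

jog_arm([
  {"fingers": 1, "xyz": [0, 0, -3], "angular": [0, 0, 0]},
  {"fingers": 1, "xyz": [0, 0, -8], "angular": [0, 0, 0]},
  {"fingers": 1, "xyz": [0, 0, -13], "angular": [0, 0, 0]},
  {"fingers": 1, "xyz": [1, -1.5, -18], "angular": [0, 0, 0]},
  {"fingers": 1, "xyz": [4, -6, -18.2], "angular": [0, 0, 0]},
  {"fingers": 1, "xyz": [7, -11, -18.2], "angular": [0, 0, 0]},
  {"fingers": 1, "xyz": [10, -16, -18.2], "angular": [0, 0, 0]},
  {"fingers": 1, "xyz": [13, -21, -18.2], "angular": [0, 0, 0]},
  {"fingers": 1, "xyz": [16.5, -26, -18.2], "angular": [0, 0, 0]},
  {"fingers": 1, "xyz": [20, -31, -18.2], "angular": [0, 0, 0]},
  {"fingers": 1, "xyz": [23, -35, -18.2], "angular": [0, 0, 0]},
  {"fingers": 1, "xyz": [24.8, -37.6, -18.2], "angular": [0, 0, 0]},
], grip_force=30)

```text
clock: 4.4
position: [0.5633, 0.0997, 0.2896]
ee_rot: [-3.076, -0.634, 0.0]
force: [0.4, -1.1, -1.0]
width: 0.388
```

jog_arm([
  {"fingers": 1, "xyz": [0, 0, 0], "angular": [0, 0, 0]},
  {"fingers": 1, "xyz": [0, 0, 3], "angular": [0, 0, 0]},
  {"fingers": 1, "xyz": [0, 0, 6], "angular": [0, 0, 0]},
  {"fingers": 1, "xyz": [0, 0, 8], "angular": [0, 0, 0]},
  {"fingers": 1, "xyz": [0, 0, 8], "angular": [0, 0, 0]},
  {"fingers": 1, "xyz": [0, 0, 8], "angular": [0, 0, 0]},
  {"fingers": 1, "xyz": [0, 0, 8], "angular": [0, 0, 0]},
])

```text
clock: 5.28
position: [0.564, 0.0964, 0.2109]
ee_rot: [3.078, 0.629, 0.003]
force: [0.4, 0.2, -1.1]
width: 0.383
```

Run:
```python
from h import *
go([.564,.096,.21])
s=arm.observe()
ims=[('scene',[.564,.096,.07]),('side',[.564,.096,.07]),('wrist',[.564,.096,.07])]
out=[]
for n,p in ims:
    s=arm.observe();im=save(n,n+'1.png'); u,v=proj(n,[p],s)[0]; 
    x,y=int(u)-33,int(v)-55
    if n=='wrist': out.append(cv2.resize(im,(264,440)) if 0 else cv2.resize(im[:, :],(264,198)));print(n,u,v);continue
    print(n,x,y); out.append(cv2.resize(im[y:y+110,x:x+66],None,fx=4,fy=4,interpolation=cv2.INTER_CUBIC))
C=np.zeros((440,800,3),np.uint8)
for i,o in enumerate(out): C[:o.shape[0],i*266:i*266+o.shape[1]]=o
cv2.imwrite('pics/m1.png',cv2.convertScaleAbs(C[:,:,::-1],alpha=1.4))
```

```text
yaw now 0.403 shift cm [-0.02  0.04  0.09] turn [ 0.    -0.002 -0.   ] pos [0.564  0.0964 0.2109] clk 5.275 F [ 0.4   0.24 -1.13] w 0.383
scene 224 155
side 229 148
wrist 256.1879573803761 187.65317219580965
```

View pics/m1.png

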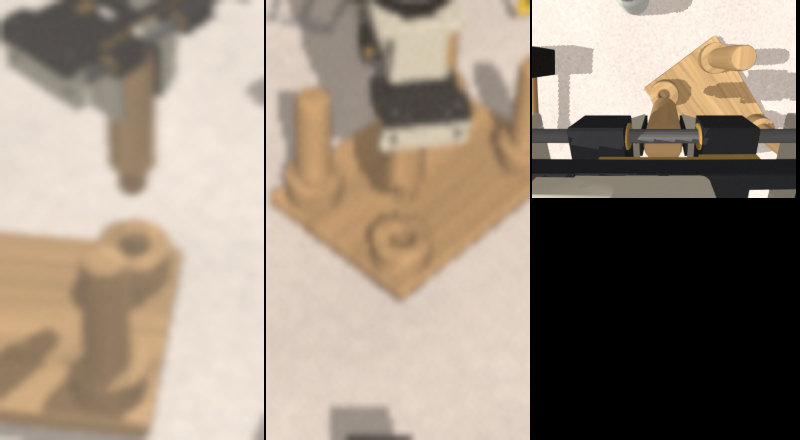

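The scene panel shows the shank tip at panel (132,188) and the bore at (134,242). In the side panel the shank is at about (405,190) and the bore at (401,238). The wrist panel shows the leg beside the boss.

Run:
```python
from h import *
S=lambda u,v:('scene',(224+u/4,155+v/4)); D=lambda u,v:('side',(229+(u-266)/4,148+v/4))
print('boss tri',tri([S(134,243),D(401.5,239)]), atz(*S(134,243),.048), atz(*D(401.5,239),.048))
print('shank end at z=.107',atz(*S(132,190),.107),atz(*D(405,195),.107))
s=arm.observe(); P=[[s['position'][0],s['position'][1],.107]]
print('pred end px panel', (proj('scene',P)-[224,155])*4,(proj('side',P)-[229,148])*4+[266,0])
w=cv2.imread('pics/wrist1.png')
cv2.imwrite('pics/w1c.png',cv2.resize(cv2.convertScaleAbs(w[130:320,190:350],alpha=1.4),None,fx=3,fy=3,interpolation=cv2.INTER_CUBIC))
d=cv2.imread('pics/side1.png')
print('boss wrist', atz('wrist',(256,188),.048,s))
```

```text
boss tri [0.56123151 0.09710209 0.04597797] [0.56384821 0.0966802  0.048     ] [0.56050014 0.09822067 0.048     ]
shank end at z=.107 [0.56576974 0.09562851 0.107     ] [0.55982525 0.09414998 0.107     ]
pred end px panel [[132.13245278 187.95577701]] [[400.47860886 196.05996563]]
boss wrist [0.55856061 0.09382069 0.048     ]
```

View pics/w1c.png

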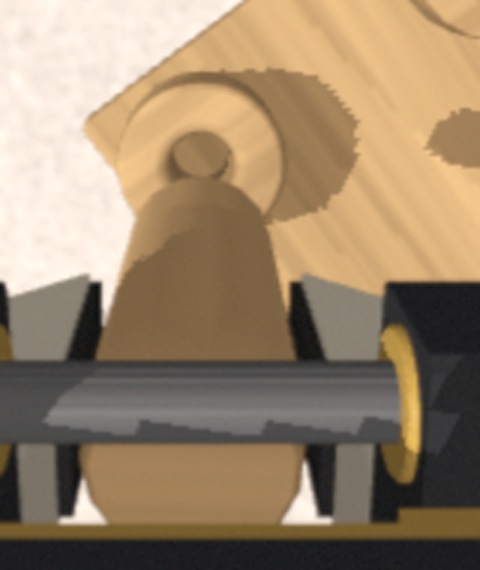

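The wrist crop shows the bore at crop (200.5,159), which is wrist pixel (256.8,183), and the shank points straight at it.

Run:
```python
from h import *
s=arm.observe(); p=atz('wrist',(256.8,183),.048,s); print(p)
print('pred bore if under TCP',proj('wrist',[[*s['position'][:2],.048]],s))
go([p[0],p[1],.211])
```

```text
[0.56385646 0.09517585 0.048     ]
pred bore if under TCP [[255.51088189 182.63846535]]
yaw now 0.404 shift cm [-0.04  0.14 -0.06] turn [ 0.    -0.001 -0.   ] pos [0.5637 0.0966 0.2104] clk 5.425 F [-0.09 -0.12 -0.83] w 0.385
```

jog_arm([
  {"fingers": 1, "xyz": [0, 0.1, 2], "angular": [0, 0, 0]},
  {"fingers": 1, "xyz": [0, 0.1, 4], "angular": [0, 0, 0]},
  {"fingers": 1, "xyz": [0, 0.1, 5.5], "angular": [0, 0, 0]},
  {"fingers": 1, "xyz": [0, 0.1, 6], "angular": [0, 0, 0]},
  {"fingers": 1, "xyz": [0, 0.1, 6.3], "angular": [0, 0, 0]},
  {"fingers": 1, "xyz": [0, 0.1, 6.6], "angular": [0, 0, 0]},
  {"fingers": 1, "xyz": [0, 0.1, 6.6], "angular": [0, 0, 0]},
  {"fingers": 1, "xyz": [0, 0.1, 6.6], "angular": [0, 0, 0]},
])

```text
clock: 6.42
position: [0.564, 0.0957, 0.144]
ee_rot: [3.078, 0.63, 0.001]
force: [-0.7, 0.1, -1.1]
width: 0.381
```

jog_arm([
  {"fingers": 1, "xyz": [0, 0, 0.2], "angular": [0, 0, 0]},
  {"fingers": 1, "xyz": [0, 0, 0.4], "angular": [0, 0, 0]},
  {"fingers": 1, "xyz": [0, 0, 0.6], "angular": [0, 0, 0]},
  {"fingers": 1, "xyz": [0, 0, 0.6], "angular": [0, 0, 0]},
  {"fingers": 1, "xyz": [0, 0, 0.6], "angular": [0, 0, 0]},
])

```text
clock: 7.05
position: [0.5638, 0.0956, 0.1377]
ee_rot: [3.078, 0.63, -0.0]
force: [0.3, 0.3, -0.6]
width: 0.381
```

jog_arm([
  {"fingers": 1, "xyz": [0, 0, 0.2], "angular": [0, 0, 0]},
  {"fingers": 1, "xyz": [0, 0, 0.4], "angular": [0, 0, 0]},
  {"fingers": 1, "xyz": [0, 0, 0.4], "angular": [0, 0, 0]},
  {"fingers": 1, "xyz": [0, 0, 0.4], "angular": [0, 0, 0]},
])

```text
clock: 7.55
position: [0.5637, 0.0956, 0.1337]
ee_rot: [3.078, 0.63, -0.0]
force: [0.9, -0.4, -0.4]
width: 0.387
```

jog_arm([
  {"fingers": 1, "xyz": [0, 0, 0.1], "angular": [0, 0, 0]},
  {"fingers": 1, "xyz": [0, 0, 0.15], "angular": [0, 0, 0]},
  {"fingers": 1, "xyz": [0, 0, 0.15], "angular": [0, 0, 0]},
  {"fingers": 1, "xyz": [0, 0, 0.15], "angular": [0, 0, 0]},
])

```text
clock: 8.05
position: [0.5637, 0.0956, 0.1322]
ee_rot: [3.078, 0.63, -0.0]
force: [-0.5, 0.4, -0.5]
width: 0.381
```

jog_arm([
  {"fingers": 1, "xyz": [0, 0, 0.08], "angular": [0, 0, 0]},
  {"fingers": 1, "xyz": [0, 0, 0.15], "angular": [0, 0, 0]},
  {"fingers": 1, "xyz": [0, 0, 0.15], "angular": [0, 0, 0]},
  {"fingers": 1, "xyz": [0, 0, 0.15], "angular": [0, 0, 0]},
])

```text
clock: 8.55
position: [0.5638, 0.0957, 0.1308]
ee_rot: [3.078, 0.63, 0.0]
force: [0.0, 0.4, 2.1]
width: 0.382
```

jog_arm([
  {"fingers": 1, "xyz": [0, 0, 0.06], "angular": [0, 0, 0]},
  {"fingers": 1, "xyz": [0, 0, 0.06], "angular": [0, 0, 0]},
  {"fingers": 1, "xyz": [0, 0, 0.06], "angular": [0, 0, 0]},
])

```text
clock: 8.93
position: [0.5639, 0.0957, 0.1302]
ee_rot: [3.078, 0.63, 0.0]
force: [-0.9, 0.5, 3.6]
width: 0.386
```

jog_arm([
  {"fingers": 0.1, "xyz": [0, 0, 0.06], "angular": [0, 0, 0]},
  {"fingers": -0.4, "xyz": [0, 0, 0.06], "angular": [0, 0, 0]},
  {"fingers": -0.6, "xyz": [0, 0, 0.06], "angular": [0, 0, 0]},
  {"fingers": -0.6, "xyz": [0, 0, 0.06], "angular": [0, 0, 0]},
  {"fingers": -0.6, "xyz": [0, 0, 0.06], "angular": [0, 0, 0]},
])

```text
clock: 9.55
position: [0.5638, 0.0956, 0.1295]
ee_rot: [3.078, 0.63, -0.0]
force: [0.4, 0.0, 0.2]
width: 0.789
```

jog_arm([
  {"fingers": -0.6, "xyz": [0, 0, -3], "angular": [0, 0, 0]},
  {"fingers": -0.6, "xyz": [0, 0, -7], "angular": [0, 0, 0]},
  {"fingers": -1, "xyz": [0, 0, -12], "angular": [0, 0, 0]},
  {"fingers": -1, "xyz": [0, 0, -12], "angular": [0, 0, 0]},
  {"fingers": -1, "xyz": [0, 0, -12], "angular": [0, 0, 0]},
  {"fingers": -1, "xyz": [0, 0, -12], "angular": [0, 0, 0]},
])

```text
clock: 10.3
position: [0.5631, 0.0954, 0.2482]
ee_rot: [3.078, 0.63, -0.004]
force: [0.5, 0.1, 0.2]
width: 0.998
```

Run:
```python
from h import *
s=arm.observe();w=save('wrist','w2.png')
a=save('scene','s2.png')
L=[[.564,.0955,.158]]
print(proj('wrist',L,s),proj('scene',L))
u,v=(int(t) for t in proj('scene',L)[0])
c=cv2.resize(a[v-50:v+70,u-50:u+50],(400,480),interpolation=cv2.INTER_CUBIC)
C=np.zeros((480,800,3),np.uint8);C[:,:400]=c;C[:300,400:]=cv2.resize(w,(400,300))
print(u,v);cv2.imwrite('pics/m2.png',cv2.convertScaleAbs(C[:,:,::-1],alpha=1.4))
yaw=np.arctan2(.0375,.1655); print(yaw)
d=np.array([np.cos(yaw),np.sin(yaw)]); p=np.array([.5217,.3686])-.01*d
go([*p,.2],yaw); go([*p,.2],yaw-np.pi)
print(s['joints'])
```

```text
[[256.18029503 200.89768398]] [[256.36191514 189.6617393 ]]
256 189
0.22282360397603532
yaw now 0.404 shift cm [  5.94 -26.93   4.84] turn [-0.     0.002  0.181] pos [0.5632 0.0955 0.2484] clk 10.4 F [-0.6   0.18  0.41] w 0.999
yaw now 0.404 shift cm [  5.94 -26.93   4.84] turn [-0.003 -0.    -2.961] pos [0.5632 0.0955 0.2484] clk 10.4 F [-0.6   0.18  0.41] w 0.999
[-0.0574031   0.36445638 -0.27594746  1.68121984  0.10834618  1.11320171
 -1.53133433]
```

View pics/m2.png

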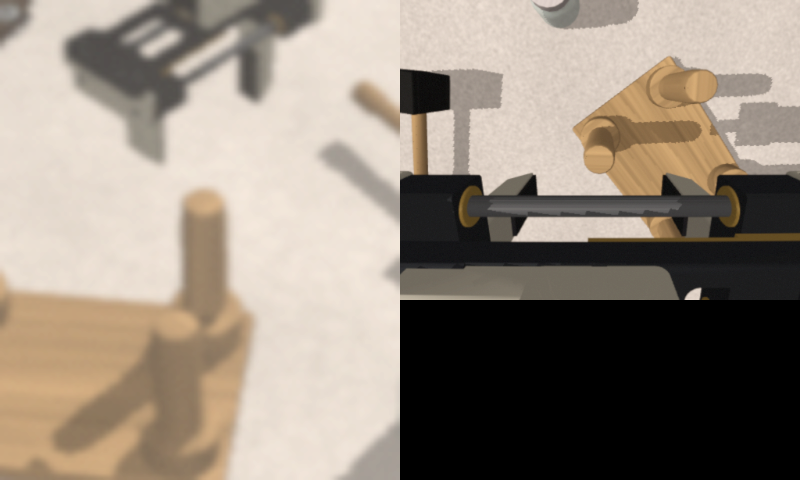

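Both panels show the leg upright in the boss with its shoulder proud. The foot is at about wrist (254.7,202), against a predicted (256,201). Next is the mallet.

jog_arm([
  {"fingers": -1, "xyz": [1, -5, 0], "angular": [0, 0, 0.03]},
  {"fingers": -1, "xyz": [2.2, -10, 0], "angular": [0, 0, 0.06]},
  {"fingers": -1, "xyz": [3.4, -15, 1], "angular": [0, 0, 0.1]},
  {"fingers": -1, "xyz": [4.5, -20, 2.5], "angular": [0, 0, 0.14]},
  {"fingers": -1, "xyz": [5.4, -25, 4], "angular": [0, 0, 0.18]},
  {"fingers": -1, "xyz": [5.9, -26.9, 4.8], "angular": [0, 0, 0.18]},
  {"fingers": -1, "xyz": [5.9, -26.9, 4.8], "angular": [0, 0, 0.18]},
  {"fingers": -1, "xyz": [5.9, -26.9, 4.8], "angular": [0, 0, 0.18]},
  {"fingers": -1, "xyz": [5.9, -26.9, 4.8], "angular": [0, 0, 0.18]},
])

```text
clock: 11.52
position: [0.5135, 0.3644, 0.202]
ee_rot: [3.122, 0.347, 0.001]
force: [-1.2, -0.8, 0.6]
width: 1.001
```

Run:
```python
from h import *
s=arm.observe();w=save('wrist','w3.png')
cv2.imwrite('pics/w3.png',cv2.convertScaleAbs(w[:,:,::-1],alpha=1.4))
y=.2228;d=np.array([np.cos(y),np.sin(y)]);n=np.array([-d[1],d[0]]);h=np.array([.5217,.3686])
print(proj('wrist',[[*(h+a*.028*d+b*.023*n),.08] for a in(-1,1) for b in(-1,1)],s).round(1))
go([*(h-.01*d),.043],y)
```

```text
[[277.7 212. ]
 [228.5 212.1]
 [278.9 151.9]
 [226.9 152. ]]
yaw now 0.221 shift cm [-0.12 -0.21 15.91] turn [ 0.    -0.001 -0.001] pos [0.5134 0.3646 0.2021] clk 11.575 F [ 0.13 -0.09  0.62] w 1.001
```

View pics/w3.png

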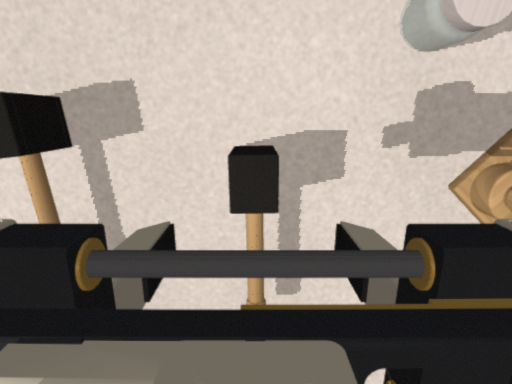

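The head's top face spans wrist (229..279, 152..212), which matches the prediction. This is the target mallet, and it's centred between the jaws.

jog_arm([
  {"fingers": -1, "xyz": [-0.1, -0.2, 5], "angular": [0, 0, 0]},
  {"fingers": -1, "xyz": [-0.1, -0.2, 10], "angular": [0, 0, 0]},
  {"fingers": -1, "xyz": [-0.1, -0.2, 14], "angular": [0, 0, 0]},
  {"fingers": -1, "xyz": [-0.1, -0.2, 15.9], "angular": [0, 0, 0]},
  {"fingers": -1, "xyz": [-0.1, -0.2, 15.9], "angular": [0, 0, 0]},
  {"fingers": -1, "xyz": [-0.1, -0.2, 15.9], "angular": [0, 0, 0]},
])

```text
clock: 12.32
position: [0.512, 0.3687, 0.0443]
ee_rot: [-3.121, -0.35, -0.004]
force: [-0.6, 0.4, 0.5]
width: 1.003
```

jog_arm([
  {"fingers": 0, "xyz": [0, 0, 0], "angular": [0, 0, 0]},
  {"fingers": 1, "xyz": [0, 0, 0], "angular": [0, 0, 0]},
  {"fingers": 1, "xyz": [0, 0, 0], "angular": [0, 0, 0]},
  {"fingers": 1, "xyz": [0, 0, 0], "angular": [0, 0, 0]},
  {"fingers": 1, "xyz": [0, 0, 0], "angular": [0, 0, 0]},
  {"fingers": 1, "xyz": [0, 0, 0], "angular": [0, 0, 0]},
  {"fingers": 1, "xyz": [0, 0, 0], "angular": [0, 0, 0]},
], grip_force=55)

```text
clock: 13.2
position: [0.5109, 0.3674, 0.0424]
ee_rot: [3.121, 0.35, -0.001]
force: [-0.2, -2.1, 2.3]
width: 0.503
```

Run:
```python
from h import *
go([.562,.094,.26])
```

```text
yaw now 0.223 shift cm [ -1.09  27.81 -21.74] turn [0.001 0.    0.   ] pos [0.5109 0.3674 0.0424] clk 13.2 F [-0.17 -2.14  2.29] w 0.503
```

jog_arm([
  {"fingers": 1, "xyz": [0, 0, -3], "angular": [0, 0, 0]},
  {"fingers": 1, "xyz": [0, 0, -8], "angular": [0, 0, 0]},
  {"fingers": 1, "xyz": [0, 0, -13], "angular": [0, 0, 0]},
  {"fingers": 1, "xyz": [0, 1, -18], "angular": [0, 0, 0]},
  {"fingers": 1, "xyz": [-0.2, 5, -21], "angular": [0, 0, 0]},
  {"fingers": 1, "xyz": [-0.4, 10, -21.7], "angular": [0, 0, 0]},
  {"fingers": 1, "xyz": [-0.6, 15, -21.7], "angular": [0, 0, 0]},
  {"fingers": 1, "xyz": [-0.8, 20, -21.7], "angular": [0, 0, 0]},
  {"fingers": 1, "xyz": [-1, 25, -21.7], "angular": [0, 0, 0]},
  {"fingers": 1, "xyz": [-1.1, 27.8, -21.7], "angular": [0, 0, 0]},
  {"fingers": 1, "xyz": [-1.1, 27.8, -21.7], "angular": [0, 0, 0]},
  {"fingers": 1, "xyz": [-1.1, 27.8, -21.7], "angular": [0, 0, 0]},
])

```text
clock: 14.7
position: [0.5616, 0.0954, 0.2593]
ee_rot: [-3.121, -0.352, 0.001]
force: [-0.3, -0.0, -2.7]
width: 0.499
```

Run:
```python
from h import *
go([.561,.0945,.206])
a=save('scene','s4.png');b=save('side','d4.png')
C=np.zeros((480,800,3),np.uint8)
for i,(n,m) in enumerate((('scene',a),('side',b))):
    u,v=(int(t) for t in proj(n,[[.562,.0955,.18]])[0]); print(n,u,v)
    C[:,i*400:i*400+400]=cv2.resize(m[v-60:v+60,u-50:u+50],(400,480),interpolation=cv2.INTER_CUBIC)
cv2.imwrite('pics/m4.png',cv2.convertScaleAbs(C[:,:,::-1],alpha=1.4))
```

```text
yaw now 0.225 shift cm [-0.07  0.08  5.33] turn [-0.001  0.    -0.   ] pos [0.5616 0.0954 0.2593] clk 14.7 F [-0.26 -0.01 -2.73] w 0.499
scene 255 183
side 263 183
```

View pics/m4.png

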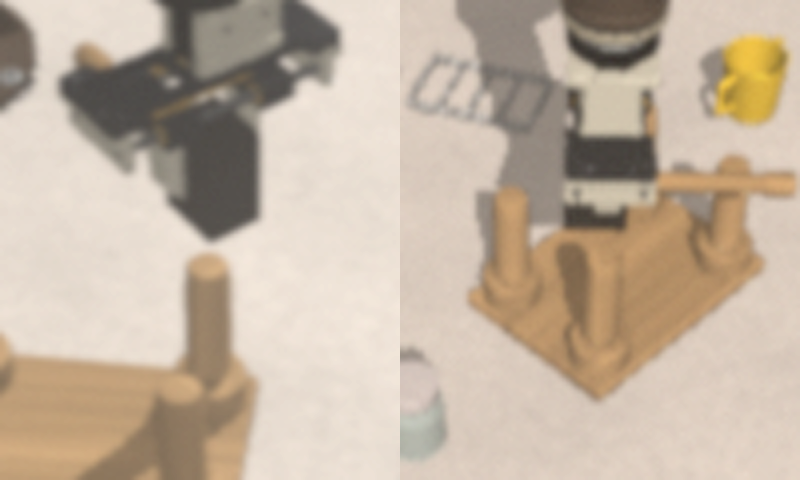

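Both views show the mallet held level right over the leg's foot, with the cup upright and the jar untouched. Lowering it now.

jog_arm([
  {"fingers": 1, "xyz": [0, 0, 2], "angular": [0, 0, 0]},
  {"fingers": 1, "xyz": [0, 0, 4], "angular": [0, 0, 0]},
  {"fingers": 1, "xyz": [0, 0, 5.2], "angular": [0, 0, 0]},
  {"fingers": 1, "xyz": [0, 0, 5.4], "angular": [0, 0, 0]},
  {"fingers": 1, "xyz": [0, 0, 5.4], "angular": [0, 0, 0]},
  {"fingers": 1, "xyz": [0, 0, 5.4], "angular": [0, 0, 0]},
])

```text
clock: 15.55
position: [0.5623, 0.0946, 0.2062]
ee_rot: [-3.122, -0.351, -0.002]
force: [-1.0, 0.1, -3.1]
width: 0.496
```

jog_arm([
  {"fingers": 1, "xyz": [0, 0, 0.15], "angular": [0, 0, 0]},
  {"fingers": 1, "xyz": [0, 0, 0.3], "angular": [0, 0, 0]},
  {"fingers": 1, "xyz": [0, 0, 0.4], "angular": [0, 0, 0]},
  {"fingers": 1, "xyz": [0, 0, 0.4], "angular": [0, 0, 0]},
  {"fingers": 1, "xyz": [0, 0, 0.4], "angular": [0, 0, 0]},
])

```text
clock: 16.18
position: [0.562, 0.0944, 0.2016]
ee_rot: [3.122, 0.351, 0.0]
force: [-1.0, 0.9, -1.9]
width: 0.497
```

jog_arm([
  {"fingers": 1, "xyz": [0, 0, 0.1], "angular": [0, 0, 0]},
  {"fingers": 1, "xyz": [0, 0, 0.15], "angular": [0, 0, 0]},
  {"fingers": 1, "xyz": [0, 0, 0.15], "angular": [0, 0, 0]},
  {"fingers": 1, "xyz": [0, 0, 0.15], "angular": [0, 0, 0]},
])

```text
clock: 16.68
position: [0.5621, 0.0944, 0.2003]
ee_rot: [3.122, 0.351, 0.001]
force: [0.1, -0.7, 2.7]
width: 0.497
```

Contact comes at TCP z≈0.201, as predicted (baseline -3.2 N). I'll use gentle tap strokes, lifting off between them and reading the force at the bottom of each.

jog_arm([
  {"fingers": 1, "xyz": [0, 0, -0.4], "angular": [0, 0, 0]},
  {"fingers": 1, "xyz": [0, 0, -0.4], "angular": [0, 0, 0]},
  {"fingers": 1, "xyz": [0, 0, -0.1], "angular": [0, 0, 0]},
  {"fingers": 1, "xyz": [0, 0, 0.1], "angular": [0, 0, 0]},
  {"fingers": 1, "xyz": [0, 0, 0.25], "angular": [0, 0, 0]},
  {"fingers": 1, "xyz": [0, 0, 0.25], "angular": [0, 0, 0]},
])

```text
clock: 17.42
position: [0.5627, 0.0944, 0.1984]
ee_rot: [3.122, 0.35, 0.003]
force: [-1.0, -1.3, 6.7]
width: 0.5
```

jog_arm([
  {"fingers": 1, "xyz": [0, 0, -0.4], "angular": [0, 0, 0]},
  {"fingers": 1, "xyz": [0, 0, -0.4], "angular": [0, 0, 0]},
  {"fingers": 1, "xyz": [0, 0, -0.1], "angular": [0, 0, 0]},
  {"fingers": 1, "xyz": [0, 0, 0.1], "angular": [0, 0, 0]},
  {"fingers": 1, "xyz": [0, 0, 0.2], "angular": [0, 0, 0]},
  {"fingers": 1, "xyz": [0, 0, 0.2], "angular": [0, 0, 0]},
  {"fingers": 1, "xyz": [0, 0, 0.2], "angular": [0, 0, 0]},
])

```text
clock: 18.3
position: [0.563, 0.0947, 0.197]
ee_rot: [-3.122, -0.351, -0.005]
force: [-2.2, 0.1, 11.0]
width: 0.502
```

jog_arm([
  {"fingers": 1, "xyz": [0, 0, -0.4], "angular": [0, 0, 0]},
  {"fingers": 1, "xyz": [0, 0, -0.4], "angular": [0, 0, 0]},
  {"fingers": 1, "xyz": [0, 0, -0.1], "angular": [0, 0, 0]},
  {"fingers": 1, "xyz": [0, 0, 0.1], "angular": [0, 0, 0]},
  {"fingers": 1, "xyz": [0, 0, 0.2], "angular": [0, 0, 0]},
  {"fingers": 1, "xyz": [0, 0, 0.2], "angular": [0, 0, 0]},
  {"fingers": 1, "xyz": [0, 0, 0.2], "angular": [0, 0, 0]},
])

```text
clock: 19.18
position: [0.5634, 0.0949, 0.1957]
ee_rot: [-3.122, -0.351, -0.007]
force: [-1.4, -1.3, 17.4]
width: 0.497
```

jog_arm([
  {"fingers": 1, "xyz": [0, 0, -0.4], "angular": [0, 0, 0]},
  {"fingers": 1, "xyz": [0, 0, -0.4], "angular": [0, 0, 0]},
  {"fingers": 1, "xyz": [0, 0, -0.1], "angular": [0, 0, 0]},
  {"fingers": 1, "xyz": [0, 0, 0.05], "angular": [0, 0, 0]},
  {"fingers": 1, "xyz": [0, 0, 0.1], "angular": [0, 0, 0]},
  {"fingers": 1, "xyz": [0, 0, 0.1], "angular": [0, 0, 0]},
  {"fingers": 1, "xyz": [0, 0, 0.1], "angular": [0, 0, 0]},
])

```text
clock: 20.05
position: [0.5634, 0.0949, 0.1946]
ee_rot: [-3.121, -0.351, -0.006]
force: [-2.7, -0.3, 20.0]
width: 0.498
```

jog_arm([
  {"fingers": 1, "xyz": [0, 0, -0.4], "angular": [0, 0, 0]},
  {"fingers": 1, "xyz": [0, 0, -0.4], "angular": [0, 0, 0]},
  {"fingers": 1, "xyz": [0, 0, -0.1], "angular": [0, 0, 0]},
  {"fingers": 1, "xyz": [0, 0, 0.05], "angular": [0, 0, 0]},
  {"fingers": 1, "xyz": [0, 0, 0.1], "angular": [0, 0, 0]},
  {"fingers": 1, "xyz": [0, 0, 0.1], "angular": [0, 0, 0]},
  {"fingers": 1, "xyz": [0, 0, 0.1], "angular": [0, 0, 0]},
])

```text
clock: 20.92
position: [0.5636, 0.0949, 0.1939]
ee_rot: [-3.122, -0.35, -0.007]
force: [-2.3, -0.8, 23.9]
width: 0.499
```

Run:
```python
from h import *
go([.561,.0945,.2])
```

```text
yaw now 0.224 shift cm [-0.26 -0.02 -0.61] turn [ 0.    -0.005 -0.   ] pos [0.5636 0.0949 0.1939] clk 20.925 F [-2.32 -0.76 23.87] w 0.499
```

jog_arm([
  {"fingers": 1, "xyz": [0, 0, 0.05], "angular": [0, 0, 0]},
  {"fingers": 1, "xyz": [0, 0, 0.05], "angular": [0, 0, 0]},
  {"fingers": 1, "xyz": [0, 0, 0.05], "angular": [0, 0, 0]},
])

```text
clock: 21.3
position: [0.5637, 0.095, 0.1936]
ee_rot: [-3.122, -0.351, -0.008]
force: [-2.6, -0.5, 26.0]
width: 0.503
```

jog_arm([
  {"fingers": 1, "xyz": [0, 0, 0.03], "angular": [0, 0, 0]},
  {"fingers": 1, "xyz": [0, 0, 0.05], "angular": [0, 0, 0]},
  {"fingers": 1, "xyz": [0, 0, 0.05], "angular": [0, 0, 0]},
])

```text
clock: 21.68
position: [0.5639, 0.095, 0.1933]
ee_rot: [-3.121, -0.35, -0.009]
force: [-2.8, -0.9, 27.8]
width: 0.501
```

jog_arm([
  {"fingers": 1, "xyz": [0, 0, 0.03], "angular": [0, 0, 0]},
  {"fingers": 1, "xyz": [0, 0, 0.05], "angular": [0, 0, 0]},
  {"fingers": 1, "xyz": [0, 0, 0.05], "angular": [0, 0, 0]},
  {"fingers": 1, "xyz": [0, 0, 0.05], "angular": [0, 0, 0]},
])

```text
clock: 22.18
position: [0.5639, 0.0951, 0.1929]
ee_rot: [-3.121, -0.351, -0.009]
force: [-4.6, -1.2, 28.1]
width: 0.501
```

jog_arm([
  {"fingers": 1, "xyz": [0, 0, -0.3], "angular": [0, 0, 0]},
  {"fingers": 1, "xyz": [0, 0, -0.45], "angular": [0, 0, 0]},
  {"fingers": 1, "xyz": [0, 0, -0.45], "angular": [0, 0, 0]},
  {"fingers": 1, "xyz": [0, 0, -0.45], "angular": [0, 0, 0]},
])

```text
clock: 22.68
position: [0.5626, 0.0946, 0.1951]
ee_rot: [-3.122, -0.351, -0.003]
force: [-0.6, -0.6, 10.3]
width: 0.502
```

jog_arm([
  {"fingers": 1, "xyz": [0, 0, -0.1], "angular": [0, 0, 0]},
  {"fingers": 1, "xyz": [0, 0, -0.1], "angular": [0, 0, 0]},
  {"fingers": 1, "xyz": [0, 0, -0.1], "angular": [0, 0, 0]},
])

```text
clock: 23.05
position: [0.5623, 0.0945, 0.1956]
ee_rot: [-3.122, -0.351, -0.001]
force: [0.7, 0.7, 8.2]
width: 0.497
```

```bash
cat >> h.py <<'E'
def avg(n=8):
    z=[];f=[]
    for i in range(n):
        imaging.get_image('wrist'); s=arm.observe(); z.append(s['position'][2]*1000); f.append(s['force'][2])
    print('z mm %.2f +- %.2f  Fz %.2f +- %.2f'%(np.mean(z),np.std(z),np.mean(f),np.std(f)),'clk',s['clock'])
E
python3 -c "
from h import *
avg()"
```

```text
z mm 195.62 +- 0.02  Fz 7.94 +- 0.40 clk 23.45
```

jog_arm([
  {"fingers": 1, "xyz": [0, 0, 0.15], "angular": [0, 0, 0]},
  {"fingers": 1, "xyz": [0, 0, 0.3], "angular": [0, 0, 0]},
  {"fingers": 1, "xyz": [0, 0, 0.45], "angular": [0, 0, 0]},
  {"fingers": 1, "xyz": [0, 0, 0.5], "angular": [0, 0, 0]},
  {"fingers": 1, "xyz": [0, 0, 0.5], "angular": [0, 0, 0]},
])

```text
clock: 24.08
position: [0.5637, 0.095, 0.1931]
ee_rot: [-3.122, -0.351, -0.008]
force: [-3.2, -0.9, 26.2]
width: 0.501
```

```bash
python3 -c "
from h import *
avg()"
```

```text
z mm 193.12 +- 0.01  Fz 25.60 +- 0.58 clk 24.475
```

jog_arm([
  {"fingers": 1, "xyz": [0, 0, 0.05], "angular": [0, 0, 0]},
  {"fingers": 1, "xyz": [0, 0, 0.08], "angular": [0, 0, 0]},
  {"fingers": 1, "xyz": [0, 0, 0.08], "angular": [0, 0, 0]},
])

```text
clock: 24.85
position: [0.5639, 0.0951, 0.1927]
ee_rot: [-3.121, -0.351, -0.009]
force: [-3.2, -1.4, 28.6]
width: 0.5
```

```bash
python3 -c "
from h import *
avg()"
```

```text
z mm 192.72 +- 0.02  Fz 28.45 +- 0.27 clk 25.25
```

jog_arm([
  {"fingers": 1, "xyz": [0, 0, 0.04], "angular": [0, 0, 0]},
  {"fingers": 1, "xyz": [0, 0, 0.04], "angular": [0, 0, 0]},
])

```text
clock: 25.5
position: [0.5641, 0.0951, 0.1925]
ee_rot: [-3.121, -0.35, -0.009]
force: [-4.1, -1.3, 29.6]
width: 0.497
```

```bash
python3 -c "
from h import *
avg(6)"
```

```text
z mm 192.52 +- 0.01  Fz 30.08 +- 0.22 clk 25.8
```

Stiffness at the new maximum (33.5 N contact) is 8 N/mm, which is the rubber alone, so the shoulder is on a hard stop. To confirm, I'll take the touch height on this foot and then a very light touch on a neighbouring fitted leg as reference.

jog_arm([
  {"fingers": 1, "xyz": [0, 0, -0.3], "angular": [0, 0, 0]},
  {"fingers": 1, "xyz": [0, 0, -0.62], "angular": [0, 0, 0]},
  {"fingers": 1, "xyz": [0, 0, -0.73], "angular": [0, 0, 0]},
  {"fingers": 1, "xyz": [0, 0, -0.73], "angular": [0, 0, 0]},
  {"fingers": 1, "xyz": [0, 0, -0.73], "angular": [0, 0, 0]},
])

```text
clock: 26.42
position: [0.5618, 0.0943, 0.1962]
ee_rot: [3.122, 0.351, -0.001]
force: [1.0, 0.4, 3.3]
width: 0.499
```

```bash
python3 -c "
from h import *
avg(6); s=arm.observe();p=s['position']
go([.669,.032,p[2]+.03])"
```

```text
z mm 196.34 +- 0.06  Fz 1.88 +- 0.32 clk 26.725
yaw now 0.224 shift cm [ 9.07  8.46 -3.  ] turn [0. 0. 0.] pos [0.5618 0.0944 0.1964] clk 26.725 F [ 0.44 -1.01  1.66] w 0.496
```

jog_arm([
  {"fingers": 1, "xyz": [0, 0, -3], "angular": [0, 0, 0]},
  {"fingers": 1, "xyz": [4, 3.7, -3], "angular": [0, 0, 0]},
  {"fingers": 1, "xyz": [8, 7.4, -3], "angular": [0, 0, 0]},
  {"fingers": 1, "xyz": [9.1, 8.4, -3], "angular": [0, 0, 0]},
  {"fingers": 1, "xyz": [9.1, 8.4, -3], "angular": [0, 0, 0]},
  {"fingers": 1, "xyz": [9.1, 8.4, -2], "angular": [0, 0, 0]},
  {"fingers": 1, "xyz": [9.1, 8.4, -1], "angular": [0, 0, 0]},
  {"fingers": 1, "xyz": [9.1, 8.4, -0.5], "angular": [0, 0, 0]},
  {"fingers": 1, "xyz": [9.1, 8.4, -0.5], "angular": [0, 0, 0]},
  {"fingers": 1, "xyz": [9.1, 8.4, -0.5], "angular": [0, 0, 0]},
])

```text
clock: 27.98
position: [0.6694, 0.0328, 0.2019]
ee_rot: [3.122, 0.351, 0.001]
force: [0.6, -0.3, -3.0]
width: 0.5
```

```bash
python3 -c "
from h import *
avg(4)"
```

```text
z mm 202.00 +- 0.05  Fz -2.99 +- 0.16 clk 28.175
```

jog_arm([
  {"fingers": 1, "xyz": [0, 0, 0.1], "angular": [0, 0, 0]},
  {"fingers": 1, "xyz": [0, 0, 0.25], "angular": [0, 0, 0]},
  {"fingers": 1, "xyz": [0, 0, 0.4], "angular": [0, 0, 0]},
  {"fingers": 1, "xyz": [0, 0, 0.4], "angular": [0, 0, 0]},
  {"fingers": 1, "xyz": [0, 0, 0.4], "angular": [0, 0, 0]},
])

```text
clock: 28.8
position: [0.6693, 0.0327, 0.1976]
ee_rot: [3.122, 0.351, -0.0]
force: [0.6, 0.1, -3.1]
width: 0.5
```

```bash
python3 -c "
from h import *
avg(4)"
```

```text
z mm 197.66 +- 0.02  Fz -2.75 +- 0.59 clk 29.0
```

jog_arm([
  {"fingers": 1, "xyz": [0, 0, 0.05], "angular": [0, 0, 0]},
  {"fingers": 1, "xyz": [0, 0, 0.08], "angular": [0, 0, 0]},
  {"fingers": 1, "xyz": [0, 0, 0.08], "angular": [0, 0, 0]},
])

```text
clock: 29.38
position: [0.6692, 0.0327, 0.1968]
ee_rot: [3.122, 0.351, -0.0]
force: [0.7, 0.6, -3.6]
width: 0.497
```

```bash
python3 -c "
from h import *
avg(4)"
```

```text
z mm 196.81 +- 0.01  Fz -2.90 +- 0.16 clk 29.575
```

jog_arm([
  {"fingers": 1, "xyz": [0, 0, 0.03], "angular": [0, 0, 0]},
  {"fingers": 1, "xyz": [0, 0, 0.05], "angular": [0, 0, 0]},
  {"fingers": 1, "xyz": [0, 0, 0.05], "angular": [0, 0, 0]},
])

```text
clock: 29.95
position: [0.6692, 0.0327, 0.1963]
ee_rot: [-3.122, -0.351, 0.0]
force: [0.1, -1.0, -3.0]
width: 0.497
```

```bash
python3 -c "
from h import *
avg(4)"
```

```text
z mm 196.32 +- 0.01  Fz -3.33 +- 0.34 clk 30.15
```

jog_arm([
  {"fingers": 1, "xyz": [0, 0, 0.03], "angular": [0, 0, 0]},
  {"fingers": 1, "xyz": [0, 0, 0.05], "angular": [0, 0, 0]},
  {"fingers": 1, "xyz": [0, 0, 0.05], "angular": [0, 0, 0]},
])

```text
clock: 30.52
position: [0.6693, 0.0327, 0.1959]
ee_rot: [3.122, 0.351, 0.0]
force: [-0.8, -0.7, -2.9]
width: 0.501
```

jog_arm([
  {"fingers": 1, "xyz": [0, 0, 0.03], "angular": [0, 0, 0]},
  {"fingers": 1, "xyz": [0, 0, 0.05], "angular": [0, 0, 0]},
  {"fingers": 1, "xyz": [0, 0, 0.05], "angular": [0, 0, 0]},
])

```text
clock: 30.9
position: [0.6693, 0.0327, 0.1956]
ee_rot: [3.122, 0.351, 0.0]
force: [-1.6, -0.2, 0.8]
width: 0.496
```

```bash
python3 -c "
from h import *
avg(4)"
```

```text
z mm 195.51 +- 0.02  Fz 0.59 +- 0.31 clk 31.1
```

The fitted leg's touch height is about 195.9 mm against about 197.0 mm for ours. So our foot is still about 1 mm high: either slightly cocked or not quite seated. I'll back off and look at the leg with the wrist camera.

jog_arm([
  {"fingers": 1, "xyz": [0, 0, -3], "angular": [0, 0, 0]},
  {"fingers": 1, "xyz": [-1, -0.5, -6.5], "angular": [0, 0, 0]},
  {"fingers": 1, "xyz": [-5, -2.5, -6.5], "angular": [0, 0, 0]},
  {"fingers": 1, "xyz": [-10, -5, -6.5], "angular": [0, 0, 0]},
  {"fingers": 1, "xyz": [-15, -7.4, -6.5], "angular": [0, 0, 0]},
  {"fingers": 1, "xyz": [-17, -8.4, -6.5], "angular": [0, 0, 0]},
  {"fingers": 1, "xyz": [-17, -8.4, -6.5], "angular": [0, 0, 0]},
  {"fingers": 1, "xyz": [-17, -8.4, -6.5], "angular": [0, 0, 0]},
  {"fingers": 1, "xyz": [-17, -8.4, -6.5], "angular": [0, 0, 0]},
])

```text
clock: 32.22
position: [0.4857, 0.0766, 0.2601]
ee_rot: [-3.122, -0.35, -0.0]
force: [0.2, 0.4, -3.4]
width: 0.497
```

Run:
```python
from h import *
s=arm.observe();w=save('wrist','w5.png');a=save('scene','s5.png');b=save('side','d5.png')
print(s['position'],s['clock'])
P=[[.564,.0955,.153],[.564,.0955,.048],[.671,.033,.153],[.671,.033,.048]]
print(proj('wrist',P,s).round(1))
u,v=(int(t) for t in proj('wrist',[P[0]],s)[0]);x0=max(0,min(u-120,512-266));y0=max(0,min(v-110,384-200))
c=cv2.resize(w[y0:y0+200,x0:x0+266],(798,600),interpolation=cv2.INTER_CUBIC);print(x0,y0)
cv2.imwrite('pics/m5.png',cv2.convertScaleAbs(c[:,:,::-1],alpha=1.4))
```

```text
[0.48566106 0.07661417 0.26011368] 32.225
[[254.4  99.4]
 [254.5 103.9]
 [370.7 -30.1]
 [333.7  15.9]]
134 0
```

View pics/m5.png

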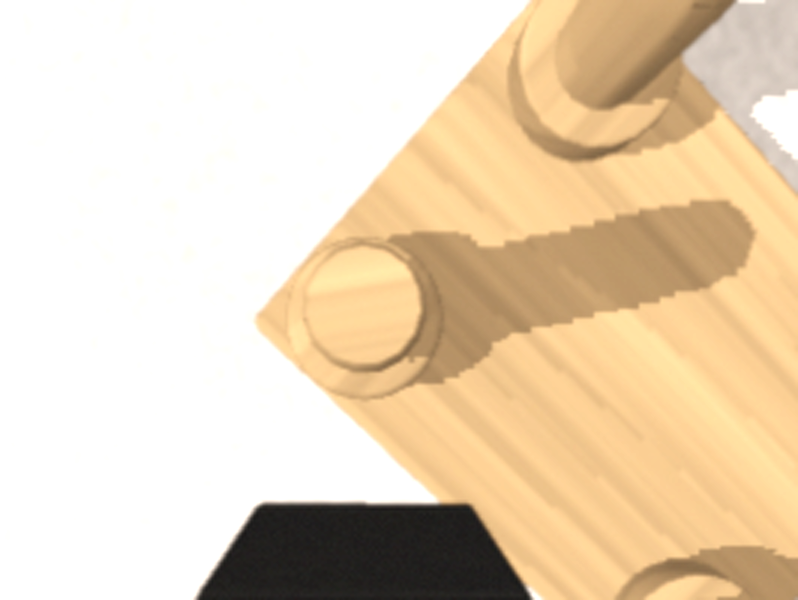

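The camera looks almost straight down the leg. The foot circle is at crop (363.5,306) and the boss circle at (365,318). The offset is within about 0.5 px of a perfectly square leg, so there's no cocking. The hard-stop stiffness says it's home, and the 1 mm could be an arm height bias that changes with reach. I'll check with the fitted leg on the near side.

jog_arm([
  {"fingers": 1, "xyz": [-1.5, 4, 0], "angular": [0, 0, 0]},
  {"fingers": 1, "xyz": [-3, 8, 0], "angular": [0, 0, 0]},
  {"fingers": 1, "xyz": [-4.5, 12, 0], "angular": [0, 0, 0]},
  {"fingers": 1, "xyz": [-5.2, 13.5, 1], "angular": [0, 0, 0]},
  {"fingers": 1, "xyz": [-5.2, 13.5, 3], "angular": [0, 0, 0]},
  {"fingers": 1, "xyz": [-5.2, 13.5, 5], "angular": [0, 0, 0]},
  {"fingers": 1, "xyz": [-5.2, 13.5, 5.6], "angular": [0, 0, 0]},
  {"fingers": 1, "xyz": [-5.2, 13.5, 5.8], "angular": [0, 0, 0]},
  {"fingers": 1, "xyz": [-5.2, 13.5, 5.8], "angular": [0, 0, 0]},
  {"fingers": 1, "xyz": [-5.2, 13.5, 5.8], "angular": [0, 0, 0]},
])

```text
clock: 33.62
position: [0.4645, -0.0662, 0.2029]
ee_rot: [3.122, 0.351, 0.002]
force: [-0.0, 0.4, -3.5]
width: 0.495
```

jog_arm([
  {"fingers": 1, "xyz": [0, 0, 0.1], "angular": [0, 0, 0]},
  {"fingers": 1, "xyz": [0, 0, 0.2], "angular": [0, 0, 0]},
  {"fingers": 1, "xyz": [0, 0, 0.3], "angular": [0, 0, 0]},
  {"fingers": 1, "xyz": [0, 0, 0.3], "angular": [0, 0, 0]},
])

```text
clock: 34.12
position: [0.464, -0.0663, 0.1992]
ee_rot: [-3.122, -0.351, 0.0]
force: [0.1, -0.3, -3.4]
width: 0.501
```

jog_arm([
  {"fingers": 1, "xyz": [0, 0, 0.05], "angular": [0, 0, 0]},
  {"fingers": 1, "xyz": [0, 0, 0.08], "angular": [0, 0, 0]},
  {"fingers": 1, "xyz": [0, 0, 0.08], "angular": [0, 0, 0]},
])

```text
clock: 34.5
position: [0.4641, -0.0663, 0.1985]
ee_rot: [3.122, 0.351, -0.0]
force: [-0.5, -0.0, -3.2]
width: 0.499
```

jog_arm([
  {"fingers": 1, "xyz": [0, 0, 0.05], "angular": [0, 0, 0]},
  {"fingers": 1, "xyz": [0, 0, 0.08], "angular": [0, 0, 0]},
  {"fingers": 1, "xyz": [0, 0, 0.08], "angular": [0, 0, 0]},
])

```text
clock: 34.88
position: [0.4641, -0.0663, 0.1977]
ee_rot: [3.122, 0.351, -0.0]
force: [-0.9, 0.5, -3.2]
width: 0.499
```

jog_arm([
  {"fingers": 1, "xyz": [0, 0, 0.04], "angular": [0, 0, 0]},
  {"fingers": 1, "xyz": [0, 0, 0.06], "angular": [0, 0, 0]},
  {"fingers": 1, "xyz": [0, 0, 0.06], "angular": [0, 0, 0]},
])

```text
clock: 35.25
position: [0.4641, -0.0663, 0.1971]
ee_rot: [3.122, 0.351, -0.0]
force: [0.2, 0.4, -3.4]
width: 0.496
```

jog_arm([
  {"fingers": 1, "xyz": [0, 0, 0.03], "angular": [0, 0, 0]},
  {"fingers": 1, "xyz": [0, 0, 0.05], "angular": [0, 0, 0]},
  {"fingers": 1, "xyz": [0, 0, 0.05], "angular": [0, 0, 0]},
])

```text
clock: 35.62
position: [0.4641, -0.0663, 0.1966]
ee_rot: [3.122, 0.351, -0.0]
force: [0.4, -0.2, -2.8]
width: 0.498
```

jog_arm([
  {"fingers": 1, "xyz": [0, 0, 0.03], "angular": [0, 0, 0]},
  {"fingers": 1, "xyz": [0, 0, 0.05], "angular": [0, 0, 0]},
  {"fingers": 1, "xyz": [0, 0, 0.05], "angular": [0, 0, 0]},
])

```text
clock: 36.0
position: [0.4641, -0.0663, 0.1961]
ee_rot: [3.122, 0.351, -0.0]
force: [-0.7, 0.1, -2.8]
width: 0.5
```

jog_arm([
  {"fingers": 1, "xyz": [0, 0, 0.03], "angular": [0, 0, 0]},
  {"fingers": 1, "xyz": [0, 0, 0.04], "angular": [0, 0, 0]},
  {"fingers": 1, "xyz": [0, 0, 0.04], "angular": [0, 0, 0]},
])

```text
clock: 36.38
position: [0.4641, -0.0663, 0.1958]
ee_rot: [3.122, 0.351, 0.0]
force: [0.6, 1.6, -2.5]
width: 0.5
```

Both fitted legs give onset ≈195.9 mm and ours 197.0 mm, so it's about 1 mm proud. That's inside the 1.5 mm limit with little margin. The last presses carried a ~4 N side load, so I'll press once more at the same force with the sideways drift cancelled.

jog_arm([
  {"fingers": 1, "xyz": [0, 0, -3], "angular": [0, 0, 0]},
  {"fingers": 1, "xyz": [1, -1, -3.5], "angular": [0, 0, 0]},
  {"fingers": 1, "xyz": [5, -5, -3.5], "angular": [0, 0, 0]},
  {"fingers": 1, "xyz": [9, -9.2, -3.5], "angular": [0, 0, 0]},
  {"fingers": 1, "xyz": [13, -13.5, -3.5], "angular": [0, 0, 0]},
  {"fingers": 1, "xyz": [13.1, -13.5, -3.5], "angular": [0, 0, 0]},
  {"fingers": 1, "xyz": [13.1, -13.5, -2], "angular": [0, 0, 0]},
  {"fingers": 1, "xyz": [13.1, -13.5, -1], "angular": [0, 0, 0]},
  {"fingers": 1, "xyz": [13.1, -13.5, -0.4], "angular": [0, 0, 0]},
  {"fingers": 1, "xyz": [13.1, -13.5, -0.2], "angular": [0, 0, 0]},
  {"fingers": 1, "xyz": [13.1, -13.5, -0.2], "angular": [0, 0, 0]},
  {"fingers": 1, "xyz": [13.1, -13.5, -0.2], "angular": [0, 0, 0]},
])

```text
clock: 37.88
position: [0.5621, 0.0944, 0.1982]
ee_rot: [-3.122, -0.35, -0.001]
force: [-0.5, -0.8, -2.2]
width: 0.498
```

jog_arm([
  {"fingers": 1, "xyz": [0, 0, 0.1], "angular": [0, 0, 0]},
  {"fingers": 1, "xyz": [-0.05, 0, 0.25], "angular": [0, 0, 0]},
  {"fingers": 1, "xyz": [-0.1, 0, 0.35], "angular": [0, 0, 0]},
  {"fingers": 1, "xyz": [-0.15, 0, 0.45], "angular": [0, 0, 0]},
  {"fingers": 1, "xyz": [-0.2, 0, 0.55], "angular": [0, 0, 0]},
  {"fingers": 1, "xyz": [-0.2, 0, 0.55], "angular": [0, 0, 0]},
])

```text
clock: 38.62
position: [0.5617, 0.0945, 0.1946]
ee_rot: [-3.122, -0.35, -0.008]
force: [-0.8, -0.5, 14.6]
width: 0.501
```

```bash
python3 -c "
from h import *
avg(4); print(arm.observe()['position'],arm.observe()['force'])"
```

```text
z mm 194.62 +- 0.01  Fz 13.59 +- 0.35 clk 38.825
[0.56175543 0.09448937 0.19461301] [-1.08460187  0.69491645 13.46523495]
```

jog_arm([
  {"fingers": 1, "xyz": [-0.05, 0, 0.1], "angular": [0, 0, 0]},
  {"fingers": 1, "xyz": [-0.08, 0, 0.2], "angular": [0, 0, 0]},
  {"fingers": 1, "xyz": [-0.1, 0, 0.25], "angular": [0, 0, 0]},
  {"fingers": 1, "xyz": [-0.1, 0, 0.25], "angular": [0, 0, 0]},
])

```text
clock: 39.33
position: [0.5617, 0.0946, 0.1934]
ee_rot: [-3.121, -0.35, -0.012]
force: [-2.1, -1.7, 22.1]
width: 0.498
```

```bash
python3 -c "
from h import *
avg(4); print(arm.observe()['position'],arm.observe()['force'])"
```

```text
z mm 193.43 +- 0.01  Fz 22.71 +- 0.46 clk 39.525
[0.56173839 0.09457827 0.19341652] [-0.52257446 -0.17153238 22.89495185]
```

jog_arm([
  {"fingers": 1, "xyz": [-0.03, 0, 0.08], "angular": [0, 0, 0]},
  {"fingers": 1, "xyz": [-0.05, 0, 0.15], "angular": [0, 0, 0]},
  {"fingers": 1, "xyz": [-0.05, 0, 0.15], "angular": [0, 0, 0]},
])

```text
clock: 39.9
position: [0.5617, 0.0946, 0.1925]
ee_rot: [-3.121, -0.35, -0.014]
force: [-1.5, 0.1, 26.3]
width: 0.5
```

```bash
python3 -c "
from h import *
avg(4); print(arm.observe()['position'],arm.observe()['force'])"
```

```text
z mm 192.47 +- 0.01  Fz 26.47 +- 0.54 clk 40.1
[0.56167041 0.09455408 0.19245777] [-1.73813488 -0.25926534 25.91811783]
```

The leg yields again: 26.5 N where the old curve gave 30 N. A little further.

jog_arm([
  {"fingers": 1, "xyz": [-0.02, 0, 0.06], "angular": [0, 0, 0]},
  {"fingers": 1, "xyz": [-0.03, 0, 0.1], "angular": [0, 0, 0]},
  {"fingers": 1, "xyz": [-0.03, 0, 0.1], "angular": [0, 0, 0]},
])

```text
clock: 40.48
position: [0.5618, 0.0946, 0.192]
ee_rot: [-3.121, -0.35, -0.015]
force: [-2.0, -1.4, 30.0]
width: 0.502
```

```bash
python3 -c "
from h import *
avg(4); print(arm.observe()['position'],arm.observe()['force'])"
```

```text
z mm 191.97 +- 0.01  Fz 30.00 +- 0.53 clk 40.675
[0.56177652 0.09459676 0.19197237] [-2.46810571 -1.21227221 30.01476374]
```

jog_arm([
  {"fingers": 1, "xyz": [0.1, 0, -0.3], "angular": [0, 0, 0]},
  {"fingers": 1, "xyz": [0.25, 0, -0.6], "angular": [0, 0, 0]},
  {"fingers": 1, "xyz": [0.33, 0, -0.76], "angular": [0, 0, 0]},
  {"fingers": 1, "xyz": [0.33, 0, -0.76], "angular": [0, 0, 0]},
  {"fingers": 1, "xyz": [0.33, 0, -0.76], "angular": [0, 0, 0]},
])

```text
clock: 41.3
position: [0.5618, 0.0944, 0.1952]
ee_rot: [-3.122, -0.351, -0.001]
force: [-0.2, 0.2, 6.1]
width: 0.499
```

```bash
python3 -c "
from h import *
avg(5); go([.511,.3674,.26],.2228)"
```

```text
z mm 195.14 +- 0.01  Fz 5.83 +- 0.40 clk 41.55
yaw now 0.224 shift cm [  1.12 -27.74  -6.49] turn [ 0.    -0.001  0.001] pos [0.5617 0.0944 0.1951] clk 41.55 F [-0.85  0.14  5.61] w 0.5
```

Now our onset is about 196.25 mm against 196.0 mm for the fitted legs, so the leg is home to about 0.3 mm. Returning the mallet.

jog_arm([
  {"fingers": 1, "xyz": [0, 0, -3], "angular": [0, 0, 0]},
  {"fingers": 1, "xyz": [0, 0, -6.5], "angular": [0, 0, 0]},
  {"fingers": 1, "xyz": [0.2, -5, -6.5], "angular": [0, 0, 0]},
  {"fingers": 1, "xyz": [0.4, -10, -6.5], "angular": [0, 0, 0]},
  {"fingers": 1, "xyz": [0.6, -15, -6.5], "angular": [0, 0, 0]},
  {"fingers": 1, "xyz": [0.8, -20, -6.5], "angular": [0, 0, 0]},
  {"fingers": 1, "xyz": [1, -25, -5], "angular": [0, 0, 0]},
  {"fingers": 1, "xyz": [1.1, -27.7, -2], "angular": [0, 0, 0]},
  {"fingers": 1, "xyz": [1.1, -27.7, 3], "angular": [0, 0, 0]},
  {"fingers": 1, "xyz": [1.1, -27.7, 8], "angular": [0, 0, 0]},
  {"fingers": 1, "xyz": [1.1, -27.7, 12], "angular": [0, 0, 0]},
  {"fingers": 1, "xyz": [1.1, -27.7, 13.5], "angular": [0, 0, 0]},
])

```text
clock: 43.05
position: [0.5089, 0.3653, 0.0564]
ee_rot: [3.119, 0.351, -0.008]
force: [0.0, 0.5, -2.8]
width: 0.499
```

jog_arm([
  {"fingers": 1, "xyz": [0, 0, 0.5], "angular": [0, 0, 0]},
  {"fingers": 1, "xyz": [0, 0, 0.9], "angular": [0, 0, 0]},
  {"fingers": 1, "xyz": [0, 0, 1.1], "angular": [0, 0, 0]},
  {"fingers": 1, "xyz": [0, 0, 1.1], "angular": [0, 0, 0]},
  {"fingers": 1, "xyz": [0, 0, 1.1], "angular": [0, 0, 0]},
])

```text
clock: 43.68
position: [0.5109, 0.367, 0.0494]
ee_rot: [-3.122, -0.351, -0.001]
force: [0.8, 0.3, -2.6]
width: 0.498
```

jog_arm([
  {"fingers": 1, "xyz": [0, 0, 0.3], "angular": [0, 0, 0]},
  {"fingers": 1, "xyz": [0, 0, 0.5], "angular": [0, 0, 0]},
  {"fingers": 1, "xyz": [0, 0, 0.65], "angular": [0, 0, 0]},
  {"fingers": 1, "xyz": [0, 0, 0.65], "angular": [0, 0, 0]},
])

```text
clock: 44.18
position: [0.5106, 0.3667, 0.0424]
ee_rot: [3.122, 0.351, -0.0]
force: [-0.7, -1.5, 1.5]
width: 0.497
```

jog_arm([
  {"fingers": 1, "xyz": [0, 0, 0.05], "angular": [0, 0, 0]},
  {"fingers": 1, "xyz": [0, 0, 0.05], "angular": [0, 0, 0]},
])

```text
clock: 44.42
position: [0.5106, 0.3668, 0.0421]
ee_rot: [3.122, 0.351, 0.0]
force: [-1.7, -2.0, 4.9]
width: 0.5
```

The mallet is resting on the table. Releasing, rising and looking.

jog_arm([
  {"fingers": 0, "xyz": [0, 0, 0], "angular": [0, 0, 0]},
  {"fingers": -1, "xyz": [0, 0, 0], "angular": [0, 0, 0]},
  {"fingers": -1, "xyz": [0, 0, 0], "angular": [0, 0, 0]},
  {"fingers": -1, "xyz": [0, 0, 0], "angular": [0, 0, 0]},
  {"fingers": -1, "xyz": [0, 0, 0], "angular": [0, 0, 0]},
  {"fingers": -1, "xyz": [0, 0, -4], "angular": [0, 0, 0]},
  {"fingers": -1, "xyz": [0, 0, -9], "angular": [0, 0, 0]},
  {"fingers": -1, "xyz": [0, 0, -15], "angular": [0, 0, 0]},
  {"fingers": -1, "xyz": [0, 0, -20], "angular": [0, 0, 0]},
  {"fingers": -1, "xyz": [0, 0, -20], "angular": [0, 0, 0]},
  {"fingers": -1, "xyz": [0, 0, -20], "angular": [0, 0, 0]},
])

```text
clock: 45.8
position: [0.5105, 0.3666, 0.2414]
ee_rot: [3.122, 0.35, -0.0]
force: [0.3, 0.2, -1.1]
width: 1.001
```

Run:
```python
from h import *
a=save('scene','s6.png');s=arm.observe();print(s['clock'],s['position'],s['width'],s['force'])
c=cv2.resize(a[145:275,85:352],None,fx=2.99,fy=2.99,interpolation=cv2.INTER_CUBIC)
cv2.imwrite('pics/m6.png',cv2.convertScaleAbs(c[:,:800,::-1],alpha=1.5))
```

```text
45.85 [0.51018321 0.36632805 0.24061058] 0.9961907113844775 [-0.62691603 -0.29243206 -0.28374627]
```

View pics/m6.png

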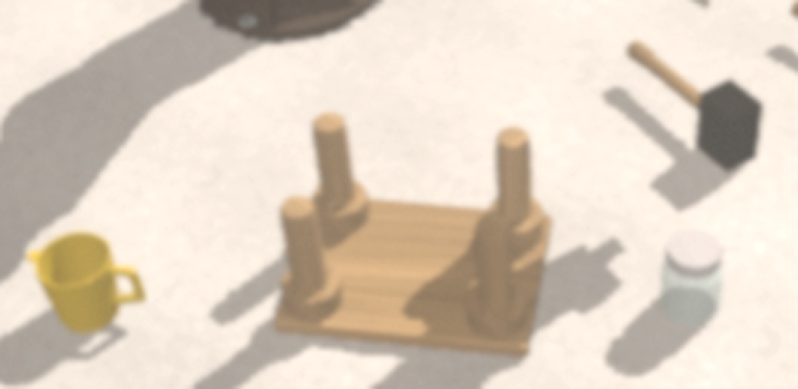

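The leg stands square at crop (512,135), like the other three. The stool, cup at (85,285) and jar at (693,285) haven't moved, and the mallet stands on the table at (728,125). Handing in.

```bash
python3 -c "
from h import *
print(job.sign_off())"
```

```text
the job is handed in; nothing more can be done
None
```

The leg is seated in the empty boss, the mallet is back on the table where it started, and I handed the job in at about 46 s of the 72 s allowed.

I put the leg in hand-tight, about 5.5 mm proud. I then drove it home with light mallet strokes, finishing with slow presses. The highest contact force I worked out was about 33.5 N, under the 40 N limit.

**What the last checks showed:**
- **Seating:** the stop is now hard. By light mallet touch, the leg's foot is about 0.3 mm above the two fitted feet I compared it with.
- **Squareness:** an overhead wrist-camera view taken before the final press showed the leg square to the board. The final scene picture also shows it upright.
- **Other items:** the stool, cup and jar are where they were. The mallet stands on the table, and the gripper is open and touching nothing.

**One check disagreed on the way:** after the first presses the leg felt hard-stopped, but the touch comparison showed it about 1 mm proud. I pressed again with the sideways load cancelled, and it went down the rest of the way. Comparing it this way meant touching two of the fitted legs very lightly with the mallet, at about 4 N or less. The limit for the mallet on the stool is 10 N.

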